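# Long connector from the parts tray into the soldering jig

### The arm

A 6-joint arm with a two-finger parallel gripper is mounted at the origin on the work surface. World frame = base frame: x ahead of the robot, y to its left, z up, the work surface at z = 0. Lengths are in m, angles in degrees, forces in N, time in s.
With the tool pointing down it reaches from about 0.325 to 0.775 m from the base axis. Payload 5.5 kg.
Tool frame: the origin (TCP) lies at the centre of the arm's flange, where the gripper is bolted on; the fingertips stand 182 mm ahead of it and the grasp point (between the pads) lies 163 mm ahead of it; z points along the fingers, y is the line along which they close (so a half turn about z gives the same grasp; the last joint's range is limited). The gripper opens to 88 mm and grips with 3 to 60 N. Pads are 20 mm wide; open, the fingers measure 115 mm over their backs; the gripper's body (75 mm by 178 mm) begins 61 mm behind the grasp point.
Start: joints at [-68.566, 5.22, 70.514, -0, 104.267, -3.249], TCP at [0.251, -0.545, 0.405] pointing down, gripper open.
Joint ranges: [-164.24, 164.24], [-49.07, 125.15], [9.68, 141.18], [-86.29, 266.29], [3.28, 154.24], [-151.56, 151.56]. Speed limits (degrees/s): [147.25, 147.25, 172.46, 180, 180, 180].

### API

Orientations are given as [roll, pitch, yaw] about the fixed x, y, z axes, in that order (R = Rz(yaw) Ry(pitch) Rx(roll)).
In Python, from station import r gives the robot as it stands. The module is installed in compiled form; this text tells all that it offers. Calls block until the motion is done:
- r.reach(position, orientation): joint-space move of the TCP to a pose.
- r.servo_line(position, rotation=None, speed=0.15): straight line of the TCP; rotation=None keeps the orientation; speed is the mean speed in m/s.
- r.move_joints(angles): joint-space move.
- r.let_go() and r.grab(squeeze=None): open the fingers fully, or close them until they stop; squeeze is the grip in N (None keeps the last).
- r.wait(seconds).
- r.inverse_kinematics(position, orientation): joint angles nearest the present ones, or None.
- r.sense(): the state.
- r.snapshot(name): name is "side" or "top" or "wrist"; returns a dict with "frame" (420x560x3 uint8, red, green, blue), "fx", "fy", "cx", "cy" (pixels), "R" (3x3) and "t" (3): a world point X has camera coordinates R X + t. Camera axes: x right, y down, z forward; pixel columns grow to the right and rows downward; lengths in m; the calibration is good to about 2 mm. A picture is of the moment at which its call begins. There is no depth.
A pose or a line that the arm cannot do raises r.IKError and nothing moves.
- r.hand_in(): hands the job in; it is judged then, once.
The state is a dict: "clock": time; "joints": joint angles; "joint_vel": joint speeds; "joint_torque": joint torques, N m; "tcp_pos": TCP position; "orientation": TCP orientation; "contact_force": force on the tool from outside, world axes, zero at the start; "torque": the same for the moment, N m; "opening": finger opening in m; "gripper_force": force on a finger pad.
Only numpy, scipy, OpenCV 4.12 (cv2) and the standard library are available. Lean on these libraries where they do the work, as an engineer would, in place of code of your own. Each camera call takes 0.05 s, during which the arm holds its last target. There are 200 camera calls.

### The job

Pick the long metal cable connector out of the black parts tray and lay it flat in the shallow recess of the wooden soldering jig, lengthwise along the recess, without dropping it from a height. Leave the short connector of the same kind in the tray.

Things in the scene. Friction and masses are not known exactly. Their poses are not given: they have to be found in the camera images.
- long_connector: The part to pick, longest in the tray: a bare metal connector lying on its side, 85 mm long, 22 mm wide and high, 90 g. Square aluminium body 22 x 22 x 66 mm, then at its +x end a round steel nose 16 mm across and 19 mm long. Origin at its centre, 11 mm above its underside, 42.5 mm from either end; x along its length, z up. Grip it at the origin, across y (22 mm).
- short_connector: A connector of the same kind and section but only 48 mm long (body 30 mm, nose 18 mm), lying in the same tray; it stays in the tray. Origin at its centre, 11 mm above its underside, x along its length.
- tray: Black parts tray, fixed, open: 250 x 250 mm, walls 5 mm thick, rim 30 mm and inner floor 5 mm above the bench. Origin: centre of its underside. It is left or right of the middle, the jig on the other side. On its floor lie, in any order, centres 60 mm or more apart, both connectors, a square-flanged socket (32 mm, 20 mm high), a brass ring nut (32 mm) and two small metal bits (under 25 mm).
- jig: Wooden block, fixed: 134 x 80 mm, rim 12 mm wide and 15 mm above the bench; recess in its top 110 mm long (x), 56 mm wide (y), 5 mm deep, its floor 10 mm above the bench. Origin: centre of its underside, below the recess centre; x along the recess. A solder reel (52 mm, 38 mm high) and a bottle (30 mm, 70 mm high) stand 130 to 150 mm from it on its far (-y) side.
Things that resemble listed ones, but are neither listed nor needed, are in the scene too. Leave any blue look-alike of the long_connector alone. Of the things that look like the jig, take the one that is farthest to the robot's right at the start.

How it is judged:
By the outcome, as a careful person would: the job done as asked, in the order asked, and still so for the second after the job is handed in, with the robot touching nothing.
It also fails if it takes over 38 s, if anything falls off the work surface, if the arm or the gripper's body presses on something with over 40 N, if the wrist force passes 120 N, or if a joint passes its speed limit or range.

## Working session

There is one attempt and no reset: what is moved stays moved. The work goes in short steps, each a Python script; the robot and the scene stay as the last script left them, time stands still between calls to the robot, and variables do not carry over. Pictures are saved under pics/ and viewed, at most 10 in all, crops included, and the job is handed in when it is done.

```bash
mkdir -p pics
cat > h.py <<'E'
import numpy as np, cv2, pickle
from station import r
def snap(n,f):
    s=r.snapshot(n); cv2.imwrite(f'pics/{f}.png',s['frame'][:,:,::-1]); pickle.dump(s,open(f'pics/{f}.pkl','wb')); return s
def load(f): return pickle.load(open(f'pics/{f}.pkl','rb'))
def ray(s,u,v,z):
    R=np.array(s['R']);t=np.array(s['t']);c=-R.T@t
    d=R.T@np.array([(u-s['cx'])/s['fx'],(v-s['cy'])/s['fy'],1]); return c+d*(z-c[2])/d[2]
def proj(s,X):
    p=np.array(s['R'])@np.array(X)+np.array(s['t']); return s['fx']*p[0]/p[2]+s['cx'],s['fy']*p[1]/p[2]+s['cy']
E
python3 - <<'E'
from h import *
for n in('top','side'):
    s=snap(n,n+'0'); print(n,s['fx'],-np.array(s['R']).T@s['t'], np.round(s['R'],2).tolist())
print(r.sense()['clock'])
E
```

```text
top 427.2299096094488 [0.45204107 0.02392601 0.95591238] [[-0.01, -1.0, -0.02], [-1.0, 0.01, -0.06], [0.06, 0.02, -1.0]]
side 424.1872296808513 [ 0.46252271 -0.63604576  0.45168866] [[1.0, -0.06, -0.03], [-0.05, -0.51, -0.86], [0.04, 0.86, -0.51]]
0.1
```

View pics/top0.png

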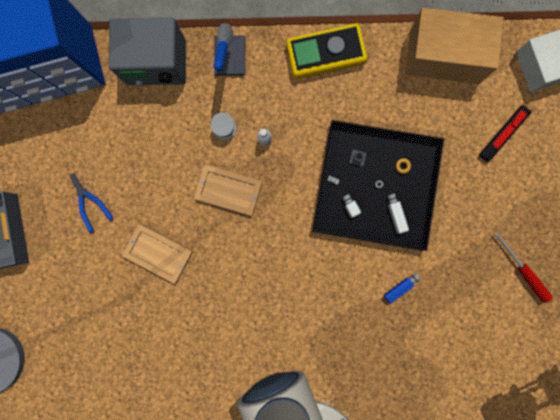

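View pics/side0.png

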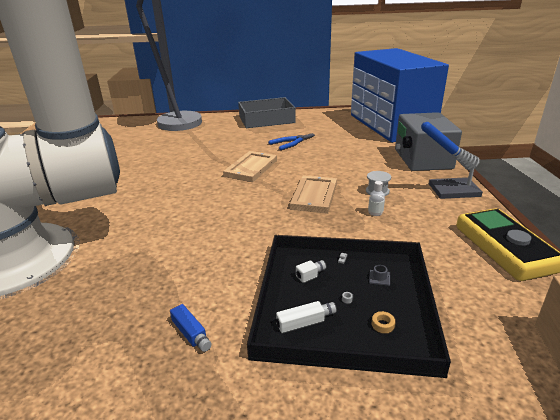

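The top view shows two wooden jigs: A at (228,190) and B at (157,255). Image right is the robot's right (-y), so A is the jig; it also has the reel (222,126) and bottle (264,135) beside it. There are three connector candidates. The white one at (398,214) is the longest in the tray, so it is the target. The short one at (352,206) stays, and the blue one at (401,289) outside the tray is the look-alike. Next I'll measure these and confirm in a crop.

```bash
cat > m.py <<'E'
from h import *
s=load('top0'); im=s['frame']; g=im.min(2)
def box(mask,z,name):
    n,l,st,_=cv2.connectedComponentsWithStats(mask.astype('uint8'))
    out=[]
    for i in range(1,n):
        if st[i,4]<60: continue
        vu=np.argwhere(l==i)
        P=np.array([ray(s,u,v,z)[:2] for v,u in vu])
        b=cv2.minAreaRect((P*1000).astype('float32')); print(name,st[i].tolist(),np.round(b[0],1),np.round(b[1],1),round(b[2],1)); out.append((b,vu))
    return out
m=np.zeros(g.shape,bool); m[130:245,320:435]=g[130:245,320:435]>90
box(m,.027,'white'); 
w=np.zeros(g.shape,bool); w[130:245,320:435]=g[130:245,320:435]>55; box(w,.025,'w+nose')
# jig: smoother/lighter wood; inspect
hsv=cv2.cvtColor(im,cv2.COLOR_RGB2HSV)
print(hsv[190,228],hsv[172:210:3,228].tolist()); 
a=cv2.resize(im[155:225,185:275],None,fx=4.4,fy=4.4,interpolation=cv2.INTER_CUBIC)
b=cv2.resize(im[180:250,330:420],None,fx=4.4,fy=4.4,interpolation=cv2.INTER_CUBIC)
cv2.imwrite('pics/crop.png',np.hstack([a,b])[:,:,::-1])
E
python3 m.py
```

```text
white [344, 195, 17, 22, 208] [531.8 -98. ] [48.6 24.3] 25.4
white [389, 194, 20, 39, 408] [ 513.4 -197.5] [86.1 25.3] 16.8
w+nose [320, 130, 8, 42, 168] [652.9 -39.9] [15.4 91.3] 89.1
w+nose [400, 130, 35, 6, 118] [ 689.7 -245.5] [74.2 11.1] 89.1
w+nose [350, 150, 16, 16, 113] [ 637.  -114.1] [30.8 30.1] 74.9
w+nose [327, 175, 13, 10, 79] [588.  -60.1] [27.4 13.8] 62.4
w+nose [388, 193, 22, 41, 489] [ 513.1 -197.4] [89.6 28.1] 16.8
w+nose [343, 194, 19, 24, 253] [531.9 -97.4] [51.8 27.1] 28.6
w+nose [429, 207, 6, 38, 130] [ 485.2 -270.5] [10.7 80.3] 88.2
w+nose [320, 239, 31, 6, 97] [452.7 -61.6] [64.9 10.8] 89.4
[ 16 125 182] [[16, 128, 181], [16, 125, 179], [16, 131, 166], [16, 121, 187], [16, 129, 195], [16, 126, 186], [16, 125, 182], [17, 127, 189], [16, 128, 195], [17, 129, 195], [15, 123, 188], [16, 131, 177], [15, 132, 151]]
```

View pics/crop.png

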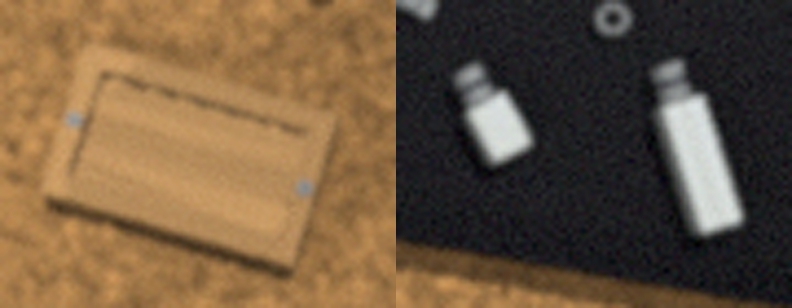

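The crop confirms it: the long connector lies with its nose up and to the left, and measures 86 x 25 mm against a nominal 85 x 22. The short one sits to its left. Jig A has blue dots at crop (74,120) and (304,188) and a clear rectangular rim.

Run:
```python
from h import *
s=load('top0'); f=lambda u,v,z: ray(s,u/4.4+184.6,v/4.4+154.6,z)[:2]
d=[f(74,120,.015),f(304,188,.015)]; c=[f(*p,.015) for p in((88,48),(335,118),(292,262),(48,195))]
print(d,np.mean(d,0),np.linalg.norm(d[0]-d[1])); print(np.round(c,4).tolist(),np.mean(c,0))
print([np.linalg.norm(c[i]-c[i-3]) for i in range(4)])
x=d[0]-d[1]; print('jig yaw',np.degrees(np.arctan2(x[1],x[0])))
for i,j in((0,1),(3,2)):
    e=c[i]-c[j]; print(np.degrees(np.arctan2(e[1],e[0])))
print('wall',ray(s,436,190,.03),ray(s,436,190,.03))
print(r.inverse_kinematics([.513,-.1975,.3],[180,0,16.8]))
print(r.inverse_kinematics([.56,.18,.2],[180,0,75]),r.inverse_kinematics([.56,.18,.2],[180,0,-105]))
r.reach([.513,-.1975,.30],[180,0,16.8]); snap('wrist','w1'); q=r.sense();print(q['clock'],q['tcp_pos'],q['orientation'])
```

```text
[array([0.58829187, 0.23209634]), array([0.5522296 , 0.11554158])] [0.57026073 0.17381896] 0.1220061439093212
[[0.625, 0.2251], [0.5875, 0.0997], [0.5149, 0.1218], [0.5503, 0.2452]] [0.56944547 0.17292599]
[np.float64(0.13086007489841628), np.float64(0.07590669580890376), np.float64(0.12838167746035173), np.float64(0.07739264583024066)]
jig yaw 72.80782981572047
73.36130412529442
74.012218475896
wall [ 0.56163178 -0.28102833  0.03      ] [ 0.56163178 -0.28102833  0.03      ]
[-2.46023063e+01 -2.27223438e+00  8.87253911e+01 -2.54444375e-14
  9.35468433e+01  4.85976937e+01]
[ 1.45052466e+01  6.69141882e+00  8.98524878e+01 -2.54444375e-14
  8.34560934e+01  2.95052466e+01] [  14.50524658    6.69141882   89.8524878     0.           83.45609338
 -150.49475342]
1.7917 [ 0.51280072 -0.19845833  0.30038503] [ 1.79963927e+02 -1.81198567e-02  1.67228065e+01]
```

View pics/w1.png

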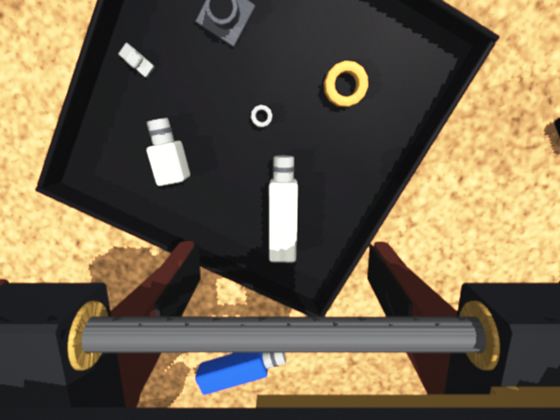

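The wrist view shows the long connector at about (284,208), vertical and centred between the fingers. The right tray wall is at about (395,190). I'll refine the centre from this view and check the wall clearance.

Run:
```python
from h import *
s=load('w1'); g=s['frame'].min(2)
m=np.zeros(g.shape,'uint8'); m[145:270,255:315]=g[145:270,255:315]>70
n,l,st,_=cv2.connectedComponentsWithStats(m); i=1+np.argmax(st[1:,4]); print(st[i])
for z in(.016,.024):
    P=np.array([ray(s,u,v,z)[:2] for v,u in np.argwhere(l==i)])*1000
    b=cv2.minAreaRect(P.astype('float32')); print(z,b)
# top face: brightest
m2=(l==i)&(g>200); vu=np.argwhere(m2)
P=np.array([ray(s,u,v,.027)[:2] for v,u in vu])*1000; print('body top',cv2.minAreaRect(P.astype('float32')))
t=load('top0')
for v in(190,200,210,220):
    row=t['frame'][v].sum(1); u=[k for k in range(425,450) if row[k]>200][:1]; print(v,u,ray(t,u[0],v,.03))
```

```text
[ 268  155   31  108 2894]
0.016 ((509.54571533203125, -196.70159912109375), (90.25303649902344, 23.99462127685547), 16.209333419799805)
0.024 ((511.7508239746094, -196.0469970703125), (87.5150375366211, 23.266714096069336), 16.209320068359375)
body top ((516.1973876953125, -195.08555603027344), (74.7481689453125, 20.59648323059082), 16.11536979675293)
190 [436] [ 0.56163178 -0.28102833  0.03      ]
200 [435] [ 0.53994648 -0.27818013  0.03      ]
210 [433] [ 0.51834903 -0.27320068  0.03      ]
220 [432] [ 0.49678764 -0.27037186  0.03      ]
```

Run:
```python
from h import *
o=[180,0,16.4]
r.reach([.512,-.1965,.25],o); r.servo_line([.512,-.1965,.195],speed=.06)
q=r.sense(); print(q['clock'],q['tcp_pos'],q['contact_force'])
r.grab(30); q=r.sense(); print(q['opening'],q['gripper_force'],q['contact_force'])
r.servo_line([.512,-.1965,.29],speed=.08); q=r.sense(); print(q['opening'],q['gripper_force'],q['contact_force'])
r.reach([.57,.1735,.29],[180,0,73.3]); s=snap('wrist','w2'); q=r.sense(); print(q['clock'],q['tcp_pos'],q['orientation'],q['opening'])
snap('side','s2')
cv2.imwrite('pics/w2s.png',cv2.resize(np.hstack([s['frame'],load('s2')['frame']]),(800,300))[:,:,::-1])
```

```text
3.175 [ 0.51218044 -0.19658474  0.19551704] [-0.60109729  0.42807275 -0.79418069]
0.02181533147367113 29.99978095293045 [ 0.80223245 -0.18122322  0.56677093]
0.021467406491871052 29.999864101409912 [-0.47903491  0.71211048 -0.78461491]
6.9917 [0.57029366 0.17221884 0.29001116] [1.79988046e+02 2.21603779e-02 7.31706227e+01] 0.021824939841184107
```

View pics/w2s.png

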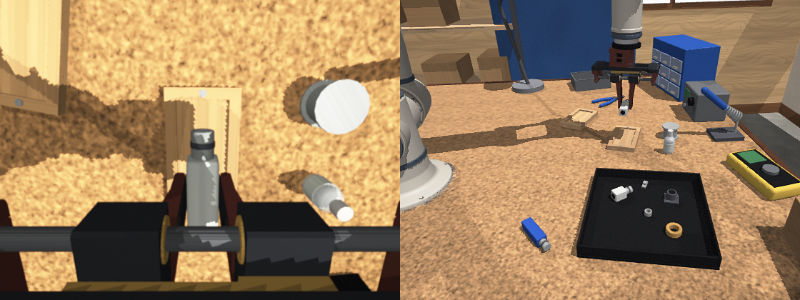

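The connector is held level and lies along jig A, with the reel and bottle clear on the right. The jig's dot at (203,93) gives a check on its position. Next I'll lower it.

Run:
```python
from h import *
print('dot',ray(load('w2'),203*1.4,93*1.4,.015),'expected .588 .232')
p=[.57,.1735]
r.servo_line(p+[.215],speed=.08)
z=.206
b=r.sense()['contact_force'][2]
while z>.1985:
    r.servo_line(p+[z],speed=.02); q=r.sense(); print(round(z,4),q['tcp_pos'][2],q['contact_force'][2]-b)
    if q['contact_force'][2]-b>4: break
    z-=.0015
r.let_go(); r.wait(.3); r.servo_line(p+[.30],speed=.1)
r.reach([.45,.1735,.36],[180,0,73.3]); snap('top','t3'); s=snap('wrist','w3'); snap('side','s3'); q=r.sense();print(q['clock'],q['contact_force'])
a=load('t3')['frame'][100:250,170:430]; b=load('s3')['frame'][140:380,150:470]
cv2.imwrite('pics/fin.png',np.hstack([cv2.resize(a,(450,300),interpolation=2),cv2.resize(b,(350,300))])[:,:,::-1])
```

```text
dot [0.58735752 0.23375859 0.015     ] expected .588 .232
0.206 0.2058464223954762 0.1556314128287104
0.2045 0.20444139310397585 1.2511809860527983
0.203 0.20286792877128898 0.6327032140117117
0.2015 0.20134213644045587 1.089468440068393
0.2 0.2000042349473084 1.7442131566862327
13.0417 [ 0.12334071 -0.05030674  0.10639287]
```

View pics/fin.png

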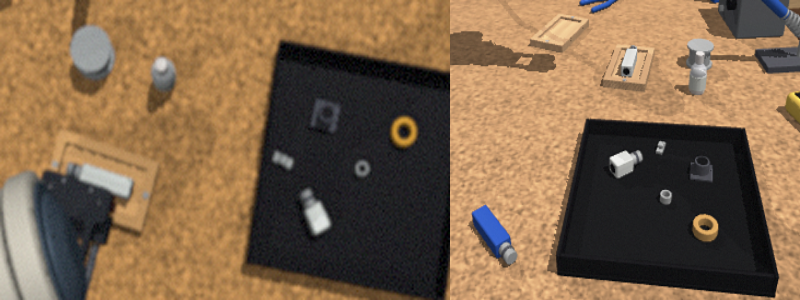

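View pics/w3.png

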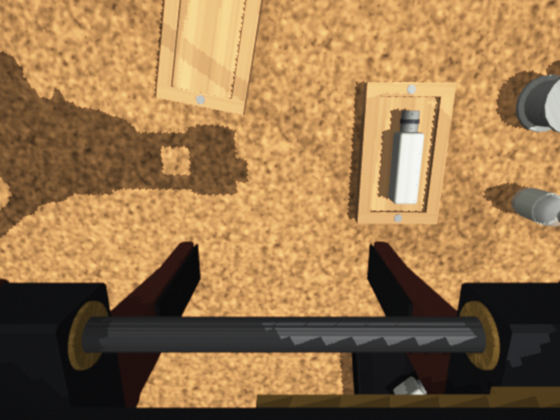

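The wrist view shows the connector (nose 409,115; tail 406,203) lying flat inside the recess and along it, clear of every rim. The short connector is still in the tray and the gripper is clear.

```bash
python3 -c "
from station import r
print(r.hand_in())"
```

```text
the job is handed in; nothing more can be done
None
```

The long connector lies flat and lengthwise in the recess of the right-hand jig, set down without a drop; the short one is still in the tray, and I handed the job in at about 13 s on the robot's clock.

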